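Put the domed forming stakes away in their dishes

ROBOT

A 6-joint arm with a two-finger parallel gripper is mounted at the origin on the work surface. World frame = base frame: x ahead of the robot, y to its left, z up, the work surface at z = 0. Lengths are in mm, angles in rad, forces in N, time in s.
With the tool pointing down it reaches from about 400 to 925 mm from the base axis. Payload 12.5 kg.
Tool frame: the origin (TCP) lies at the very end of the fingers, on their centre line; the grasp point (between the pads) lies 19 mm behind it; z points along the fingers, y is the line along which they close (so a half turn about z gives the same grasp; the last joint's range is limited). The gripper opens to 95 mm and grips with 3 to 60 N. Pads are 20 mm wide; open, the fingers measure 119 mm over their backs; the gripper's body (75 mm by 180 mm) begins 59 mm behind the grasp point.
Start: joints at [1.008, 0.491, 1.559, -0, 1.092, -0.106], TCP at [275.661, 560.944, 214.661] pointing down, gripper open.
Joint ranges: [-3.1, 3.1], [-0.84, 2.19], [0.05, 2.79], [-1.13, 4.28], [0.06, 2.93], [-2.69, 2.69]. Speed limits (rad/s): [2.22, 2.22, 2.79, 3.14, 3.14, 3.14].

INTERFACE

Orientations are given as [roll, pitch, yaw] about the fixed x, y, z axes, in that order (R = Rz(yaw) Ry(pitch) Rx(roll)).
In Python, from cell import * gives the robot as it stands.
- The arm moves only by the tool step_arm, never from a script. Its argument "plan" is a list of rows, each an object of numbers: "x", "y", "z": the shift along the tool's x, y, z in units of 25 mm (1.0 is 25 mm); "rx", "ry", "rz": the turn, a rotation vector about the tool's x, y, z in units of 0.1 rad (1.0 is 0.1 rad). In form: [{"x": .., "y": .., "z": .., "rx": .., "ry": .., "rz": ..}, ...]. A call has exactly 10 rows; each row shifts and turns the commanded pose from where the row before left it, along the tool's axes as they then stand; what a row does not reach is not made up. A row lasts 1/12 s, in which the tool goes at most 41.7 mm and 7.16 degrees, less where a joint would pass 70% of its speed; a pose out of reach is approached as far as the arm can. A call with a number of a shift or a turn outside -1 to 1 is refused whole. A call with a gripper value outside its range is refused whole. "jaw" is the closure, from -1 (fully open) to 1 (shut), so that 0 is half open, set as the call begins (left out, the last holds). The fingers move at their own pace and stop on an object; the grip force is fixed at half the most. Time passes only in rows, so rows that do not move let the fingers close, or fill a call up. It gives the time, the measured TCP pose, the force, the opening and the grip force at its end, in the units of the state.
- state(): the state, without advancing time (a new reading comes with each control period).
- read_camera(name): name is "side" or "top" or "wrist"; returns a dict with "image" (384x512x3 uint8, red, green, blue), "depth" (384x512 float32, mm along the optical axis (not along the pixel's ray), 0 where there is no reading), "vfov" (degrees; the focal length in pixels is half the picture's height over the tangent of half this angle, whatever the lens; pixels are square), "cx", "cy" (the principal point, pixels), "R" (3x3) and "t" (3): a world point X has camera coordinates R X + t. Camera axes: x right, y down, z forward; pixel columns grow to the right and rows downward; lengths in mm; the calibration is good to about 2 mm. A picture is of the moment at which its call begins.
- job_done(): hands the job in; it is judged then, once.
The state is a dict: "t": time; "joints": joint angles; "qvel": joint speeds; "tau": joint torques, N m; "eef_pos": TCP position; "tcp_rot": TCP orientation; "ft_force": force on the tool from outside, world axes, zero at the start; "moment": the same for the moment, N m; "opening": opening from 0.0 (shut) to 1.0 (fully open); "grip_force": force on a finger pad.
Only numpy, scipy, OpenCV 4.12 (cv2) and the standard library are available. Lean on these libraries where they do the work, as an engineer would, in place of code of your own. Each camera call takes 0.05 s, during which the arm holds its last target. There are 200 camera calls.

TASK

Put the three round domed steel stakes away, standing upright in the recesses of the round oak dishes: the largest stake in the largest dish, the middle one in the middle dish, the smallest in the smallest dish. Draw the small stake straight up out of its light holder so that the holder stays standing on the bench, and set every stake down gently, never dropping it. Leave the square-headed stakes and the little car model where they are.

Things in the scene. Friction and masses are not known exactly. Their poses are not given: they have to be found in the camera images.
- stake_large: The large domed stake: a mushroom-shaped solid steel tool, 72 mm tall, about 0.67 kg, a round shank 36 mm in diameter and 46 mm high carrying a round head 50 mm in diameter; the head has an upright cylindrical side from 46 to 60 mm above the underside (a good grip) and a shallow dome above that. It stands upright on the bench. Origin: centre of the underside; z up along its axis.
- stake_medium: The medium domed stake: a mushroom-shaped solid steel tool, 72 mm tall, about 0.41 kg, a round shank 28 mm in diameter and 46 mm high carrying a round head 40 mm in diameter; the head has an upright cylindrical side from 46 to 60 mm above the underside (a good grip) and a shallow dome above that. It stands upright on the bench. Origin: centre of the underside; z up along its axis.
- stake_small: The small domed stake: a mushroom-shaped solid steel tool, 72 mm tall, about 0.22 kg, a round shank 20 mm in diameter and 46 mm high carrying a round head 30 mm in diameter; the head has an upright cylindrical side from 46 to 60 mm above the underside (a good grip) and a shallow dome above that. It stands upright in the holder at the start, its underside 4 mm above the bench. Origin: centre of the underside; z up along its axis.
- dish_large: The large dish: a flat round light-oak disc, 108 mm outside diameter, 14 mm high, with a round recess 62 mm in diameter in its middle, 9 mm deep (recess floor 5 mm above the bench). Fixed to the bench. Origin: centre of the underside, on the bench; z up.
- dish_medium: The medium dish: a flat round light-oak disc, 84 mm outside diameter, 14 mm high, with a round recess 54 mm in diameter in its middle, 9 mm deep (recess floor 5 mm above the bench). Fixed to the bench. Origin: centre of the underside, on the bench; z up.
- dish_small: The small dish: a flat round light-oak disc, 60 mm outside diameter, 14 mm high, with a round recess 46 mm in diameter in its middle, 9 mm deep (recess floor 5 mm above the bench). Fixed to the bench. Origin: centre of the underside, on the bench; z up.
- holder: Light loose aluminium holder (50 g): an upright round cup 30 mm outside and 26 mm inside diameter, 28 mm high, floor 4 mm thick, with a thin round foot flange 52 mm in diameter and 3 mm high. The small domed stake stands loosely in it. It tips easily. Origin: centre of the underside, on the bench; z up.
- square_a: Bystander: a steel stake with a flat square head 38 mm wide and 16 mm thick on a round shank 28 mm in diameter; 62 mm tall, 0.32 kg, standing upright on the bench. Origin: centre of the underside; x and y along the head's sides, z up.
- square_b: Bystander: a steel stake with a flat square head 46 mm wide and 16 mm thick on a round shank 32 mm in diameter; 62 mm tall, 0.45 kg, standing upright on the bench. Origin: centre of the underside; x and y along the head's sides, z up.
- car_model: Bystander: small brown car-body model, 44 mm wide (x), 90 mm long (y), 32 mm high, 0.15 kg, resting on the bench. Origin: centre of the underside; z up.
Things that resemble listed ones, but are neither listed nor needed, are in the scene too. What is shaped like the holder but orange or turquoise is not meant.

How it is judged:
By the outcome, as a careful person would: the job done as asked, in the order asked, and still so for the second after the job is handed in, with the robot touching nothing.
It also fails if it takes over 99 s, if anything falls off the work surface, if the arm or the gripper's body presses on something with over 40 N, if the wrist force passes 120 N, or if a joint passes its speed limit or range.

## Working session

There is one attempt and no reset: what is moved stays moved. The work goes in short steps, Python scripts to look and compute and a tool call to move; the robot and the scene stay as the last step left them, time stands still between calls to the robot, and variables do not carry over. Pictures are saved under pics/ and viewed, at most 14 in all, crops included, and the job is handed in when it is done.

Besides the shell and the picture viewer there is one more tool, called after "Request:" as a command line: name --argument value ..., lists and objects as JSON in quotes. step_arm: Moves the arm, as the interface text tells. Shifts and turns lie within -1 to 1; 1 stands for 25 mm of shift or 0.1 rad of turn. Its arguments: {"type":"object","properties":{"plan":{"type":"array","items":{"type":"object","properties":{"x":{"type":"number"},"y":{"type":"number"},"z":{"type":"number"},"rx":{"type":"number"},"ry":{"type":"number"},"rz":{"type":"number"}}}},"jaw":{"type":"number"}},"required":["plan"]}

```bash
ls; mkdir -p pics
python3 - <<'E'
from cell import *
import cv2, pickle
d={n:read_camera(n) for n in("top","side")}
pickle.dump(d,open("c0.pkl","wb"))
for n in d:
    cv2.imwrite(f"pics/{n}0.png",cv2.resize(d[n]["image"][:,:,::-1],(768,576)))
    print(n,d[n]["vfov"],d[n]["cx"],d[n]["cy"],d[n]["R"].round(3).tolist(),d[n]["t"])
s=state();print(s)
E
```

```text
pics
top 53.42870051723439 253.64835158808086 189.79336603594678 [[-0.003, -0.999, -0.033], [-0.997, 0.005, -0.076], [0.077, 0.032, -0.997]] [ 20.14384868 536.64498886 917.23251391]
side 48.18161694035644 256.47440715179096 186.1077149821643 [[0.706, -0.708, 0.011], [-0.545, -0.554, -0.629], [0.451, 0.439, -0.777]] [-385.78161481  309.67699596  701.6540529 ]
{'t': 0.1, 'joints': array([ 1.00842755e+00,  4.91505833e-01,  1.55941748e+00, -3.55886409e-05,
        1.09166554e+00, -1.05618155e-01]), 'qvel': array([-0.0010291 , -0.00081577, -0.00144039,  0.00032434, -0.00126585,
       -0.00075692]), 'tau': array([ 2.19205234e-03, -6.13627839e+01, -2.58600497e+01,  6.93689729e-02,
        4.70415002e-02, -9.73597480e-05]), 'eef_pos': array([275.52556548, 560.74492969, 214.10612704]), 'tcp_rot': array([-3.14059868e+00, -7.36323868e-05,  2.68485842e+00]), 'ft_force': array([ 0.330559  ,  0.41443095, -0.0964585 ]), 'moment': array([ 0.0179043 ,  0.0055719 , -0.00209576]), 'grip_force': 0.0, 'opening': 1.0026000930431112}
```

View pics/top0.png

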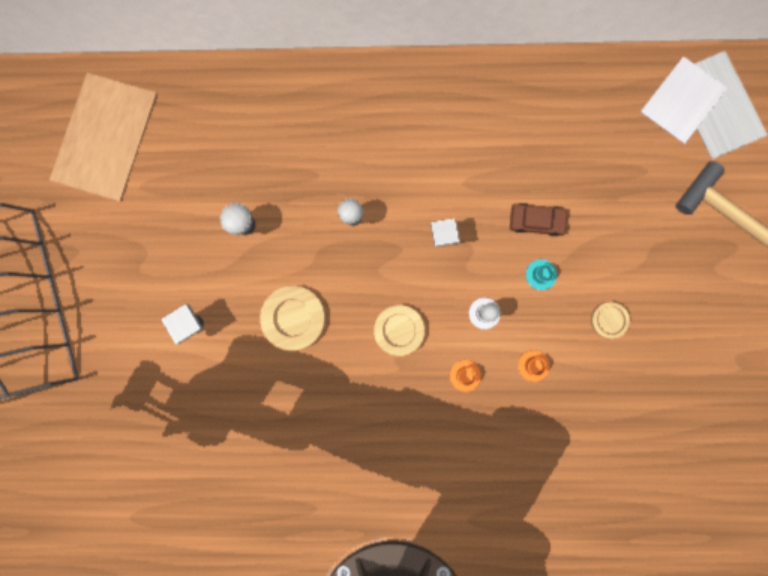

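View pics/side0.png

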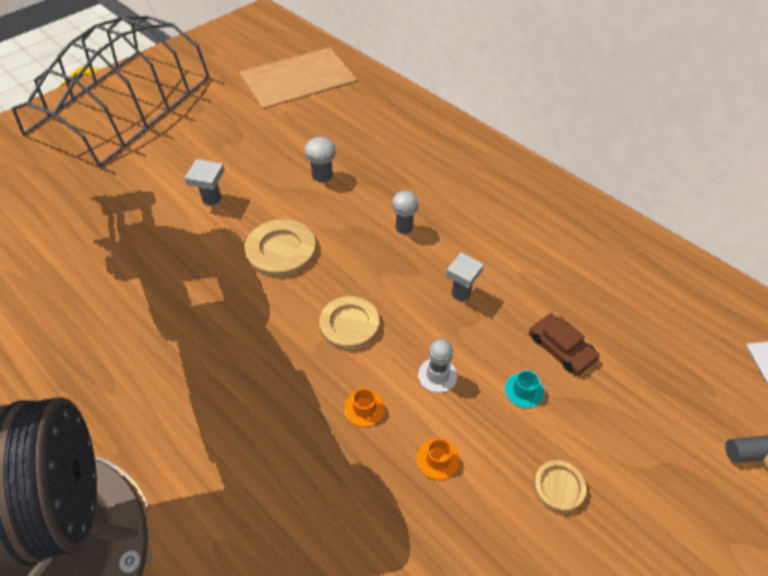

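The top view (768-wide) shows the large stake at (237,219), the medium at (350,211), and the small one in the silver/white holder at (485,313). The dishes are at (293,318), (400,330) and (610,320). Possible confusions:
- Square heads at (182,324) and (445,232).
- Orange cups at (466,376) and (534,366), and a turquoise cup at (542,274).

I choose the grey round domes and the silver holder.

```bash
cat > h.py <<'E'
import numpy as np, cv2
def pts(c):
    f=192/np.tan(np.radians(c["vfov"]/2)); z=c["depth"]
    v,u=np.mgrid[0:384,0:512]
    p=np.stack([(u-c["cx"])*z/f,(v-c["cy"])*z/f,z],-1)
    return (p-c["t"])@c["R"]          # R^T (p-t)
def cast(c,uv,zp):
    f=192/np.tan(np.radians(c["vfov"]/2)); uv=np.asarray(uv,float).reshape(-1,2)
    d=np.c_[(uv-[c["cx"],c["cy"]])/f,np.ones(len(uv))]@c["R"]; o=-c["R"].T@c["t"]
    return (o+d*((zp-o[2])/d[:,2])[:,None])[:,:2]
def circ(c,mask,seed,zp):
    "disc blob nearest seed px -> centre, radius on plane zp"
    n,l,s,ce=cv2.connectedComponentsWithStats(mask.astype(np.uint8))
    k=1+np.argmin(np.where(s[1:,4]>15,np.hypot(*(ce[1:]-seed).T),1e9))
    ct=max(cv2.findContours((l==k).astype(np.uint8),0,1)[0],key=len)
    w=cast(c,ct,zp).astype(np.float32); (x,y),(a,b),_=cv2.fitEllipse(w)
    return np.round([x,y,a/2,b/2],1)
E
python3 - <<'E'
import pickle
from h import *
D=pickle.load(open("c0.pkl","rb")); c=D["top"]; P=pts(c); z=P[...,2]
print("bench z",np.nanmedian(z[250:300,100:400]))
for n,s,zp,m in [("dL",(293,318),14,0),("dM",(400,330),14,0),("dS",(610,320),14,0),("sL",(237,219),58,1),("sM",(350,211),58,1),("sS",(487,311),62,1),("sqA?",(445,232),62,1),("sqB?",(182,324),62,1),("car",(540,219),20,1)]:
    mask=(z>(40 if zp>20 else 7))&(z<90)
    r=circ(c,mask,np.array(s)/1.5,zp)
    q=P[mask&(np.hypot(P[...,0]-r[0],P[...,1]-r[1])<60)]
    print(n,r,"n",len(q),"zmax",q[:,2].max().round(1), "top mean",q[q[:,2]>q[:,2].max()-4].mean(0).round(1))
for n,x in [("top",(320,150,60,60))]:
    pass
im=D["side"]["image"][200:280,250:380,::-1]
cv2.imwrite("pics/crop.png",cv2.resize(im,None,fx=5,fy=5,interpolation=3))
E
```

```text
bench z 0.15690556042488274
dL [485.  165.1  52.4  52.9] n 1064 zmax 19.6 top mean [484.4 160.2  16.5]
dM [463.9 -11.1  40.6  40.7] n 584 zmax 18.6 top mean [461.6 -10.5  15.8]
dS [ 479.1 -354.1   28.8   29.9] n 276 zmax 18.5 top mean [ 481.1 -350.7   15.7]
sL [642.7 248.6  24.1  25.5] n 353 zmax 74.3 top mean [643.1 249.5  71.2]
sM [653.1  65.5  19.1  19.9] n 227 zmax 73.8 top mean [653.7  65.3  71.2]
sS [ 491.3 -151.9   13.6   14.6] n 133 zmax 78.4 top mean [ 491.4 -152.1   75.6]
sqA? [616.9 -83.6  21.7  21.9] n 276 zmax 67.2 top mean [617.3 -85.5  64.2]
sqB? [474.9 330.7  27.   28.3] n 423 zmax 66.2 top mean [477.1 332.8  63.4]
car [ 644.4 -241.    25.2   53.4] n 685 zmax 36.9 top mean [ 647.3 -236.8   33.8]
```

View pics/crop.png

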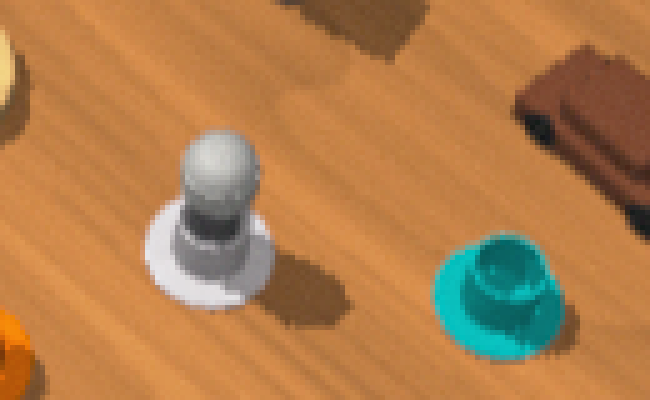

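The crop confirms the grey domed stake in the silver holder at crop (218,215), with the turquoise cup to its right at (505,295). I turn the tool square to the world first.

Request:
step_arm --plan '[{"rz": 1},{"rz": 1},{"rz": 1},{"rz": 1},{"rz": 1},{"rz": 1},{"rz": 1},{"rz": 1},{"rz": 1},{"rz": 1}]' --jaw -1

```text
schema error: expected keys x, y, z, rx, ry, rz
```

Request:
step_arm --plan '[{"rz": 0.6},{"rz": 0.5},{"x": -0.8,"y": 1},{"x": -0.8,"y": 1},{"x": -0.8,"y": 1},{"x": -0.8,"y": 1},{"x": -0.8,"y": 1},{"x": -0.8,"y": 1},{"x": -0.8,"y": 1},{"x": -0.8,"y": 1}]'

```text
schema error: expected keys x, y, z, rx, ry, rz
```

Request:
step_arm --plan '[{"x": -1,"y": 1},{"x": -1,"y": 1},{"x": -1,"y": 1},{"x": -1,"y": 1},{"x": -1,"y": 1},{"x": -1,"y": 0.7},{},{},{},{}]'

```text
schema error: expected keys x, y, z, rx, ry, rz
```

All keys are needed.

Request:
step_arm --plan '[{"x": 0,"y": 0,"z": 0,"rx": 0,"ry": 0,"rz": 1},{"x": 0,"y": 0,"z": 0,"rx": 0,"ry": 0,"rz": 1},{"x": 0,"y": 0,"z": 0,"rx": 0,"ry": 0,"rz": 1},{"x": 0,"y": 0,"z": 0,"rx": 0,"ry": 0,"rz": 1},{"x": 0,"y": 0,"z": 0,"rx": 0,"ry": 0,"rz": 1},{"x": 0,"y": 0,"z": 0,"rx": 0,"ry": 0,"rz": 1},{"x": 0,"y": 0,"z": 0,"rx": 0,"ry": 0,"rz": 1},{"x": 0,"y": 0,"z": 0,"rx": 0,"ry": 0,"rz": 1},{"x": 0,"y": 0,"z": 0,"rx": 0,"ry": 0,"rz": 1},{"x": 0,"y": 0,"z": 0,"rx": 0,"ry": 0,"rz": 1}]' --jaw -1

```text
t: 0.93
eef_pos: [275.5, 560.8, 214.3]
tcp_rot: [-3.141, 0.001, 1.68]
ft_force: [1.0, 0.1, 0.9]
opening: 1.003
grip_force: 0.0
```

Request:
step_arm --plan '[{"x": 0,"y": 0,"z": 0,"rx": 0,"ry": 0,"rz": 0.6},{"x": 0,"y": 0,"z": 0,"rx": 0,"ry": 0,"rz": 0.5},{"x": -0.8,"y": 1,"z": 0,"rx": 0,"ry": 0,"rz": 0},{"x": -0.8,"y": 1,"z": 0,"rx": 0,"ry": 0,"rz": 0},{"x": -0.8,"y": 1,"z": 0,"rx": 0,"ry": 0,"rz": 0},{"x": -0.8,"y": 1,"z": 0,"rx": 0,"ry": 0,"rz": 0},{"x": -0.8,"y": 1,"z": 0,"rx": 0,"ry": 0,"rz": 0},{"x": -0.8,"y": 1,"z": 0,"rx": 0,"ry": 0,"rz": 0},{"x": -0.8,"y": 1,"z": 0,"rx": 0,"ry": 0,"rz": 0},{"x": -0.8,"y": 1,"z": 0,"rx": 0,"ry": 0,"rz": 0}]'

```text
t: 1.77
eef_pos: [477.2, 400.5, 214.4]
tcp_rot: [-3.141, 0.0, 1.575]
ft_force: [0.5, 1.1, -0.1]
opening: 1.001
grip_force: 0.0
```

Request:
step_arm --plan '[{"x": -1,"y": 1,"z": 0,"rx": 0,"ry": 0,"rz": 0},{"x": -1,"y": 1,"z": 0,"rx": 0,"ry": 0,"rz": 0},{"x": -1,"y": 1,"z": 0,"rx": 0,"ry": 0,"rz": 0},{"x": -1,"y": 1,"z": 0,"rx": 0,"ry": 0,"rz": 0},{"x": -1,"y": 1,"z": 0,"rx": 0,"ry": 0,"rz": 0},{"x": -1,"y": 1,"z": 0,"rx": 0,"ry": 0,"rz": 0},{"x": 0,"y": 0.7,"z": 0,"rx": 0,"ry": 0,"rz": 0},{"x": 0,"y": 0,"z": 0,"rx": 0,"ry": 0,"rz": 0},{"x": 0,"y": 0,"z": 0,"rx": 0,"ry": 0,"rz": 0},{"x": 0,"y": 0,"z": 0,"rx": 0,"ry": 0,"rz": 0}]'

```text
t: 2.6
eef_pos: [643.6, 252.8, 214.2]
tcp_rot: [-3.141, 0.0, 1.575]
ft_force: [-0.4, 0.0, -0.1]
opening: 1.001
grip_force: 0.0
```

```bash
cat > w.py <<'E'
from cell import *
from h import *
import sys
# args: target z-plane, mask zmin zmax, guess x y, file
zp,z0,z1,gx,gy=map(float,sys.argv[1:6])
c=read_camera("wrist"); P=pts(c)
m=(P[...,2]>z0)&(P[...,2]<z1)&(np.hypot(P[...,0]-gx,P[...,1]-gy)<75)&(c["depth"]>0)
v,u=np.nonzero(m); f=192/np.tan(np.radians(c["vfov"]/2))
p=c["R"]@[gx,gy,zp]+c["t"]; px=(p[:2]/p[2]*f+[c["cx"],c["cy"]])
r=circ(c,m,px,zp); s=state(); e=s["eef_pos"]
q=P[m&(np.hypot(P[...,0]-r[0],P[...,1]-r[1])<max(r[2:])+5)]
print("px",px.round(),"circle",r,"mean",q.mean(0).round(1),"zmax",q[:,2].max().round(1),"tcp",e.round(1),"yaw",s["tcp_rot"].round(3),"open",round(s["opening"],3))
print("units x(+Y) %.2f  y(+X) %.2f"%((r[1]-e[1])/25,(r[0]-e[0])/25))
if len(sys.argv)>6: cv2.imwrite(sys.argv[6],c["image"][:,:,::-1])
E
python3 w.py 58 44 90 643 249 pics/w1.png
```

```text
px [254. 186.] circle [642.6 249.4  24.4  25.4] mean [642.6 251.6  65.4] zmax 72.5 tcp [643.5 253.  214.5] yaw [-3.141  0.     1.576] open 0.996
units x(+Y) -0.14  y(+X) -0.04
```

View pics/w1.png

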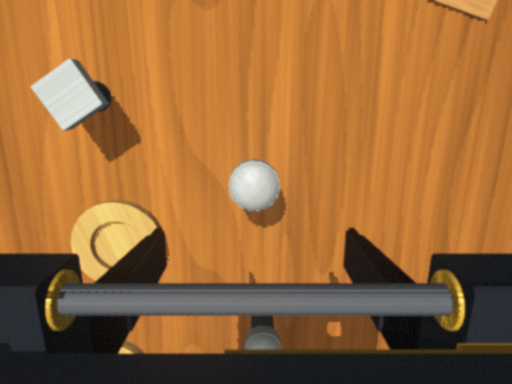

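The wrist view shows the large dome alone at (254,186) with clear space on both sides for the fingers. I go down onto its head.

Request:
step_arm --plan '[{"x": -0.14,"y": -0.04,"z": 0,"rx": 0,"ry": 0,"rz": 0},{"x": 0,"y": 0,"z": 1,"rx": 0,"ry": 0,"rz": 0},{"x": 0,"y": 0,"z": 1,"rx": 0,"ry": 0,"rz": 0},{"x": 0,"y": 0,"z": 1,"rx": 0,"ry": 0,"rz": 0},{"x": 0,"y": 0,"z": 1,"rx": 0,"ry": 0,"rz": 0},{"x": 0,"y": 0,"z": 1,"rx": 0,"ry": 0,"rz": 0},{"x": 0,"y": 0,"z": 1,"rx": 0,"ry": 0,"rz": 0},{"x": 0,"y": 0,"z": 0.8,"rx": 0,"ry": 0,"rz": 0},{"x": 0,"y": 0,"z": 0.4,"rx": 0,"ry": 0,"rz": 0},{"x": 0,"y": 0,"z": 0,"rx": 0,"ry": 0,"rz": 0}]'

```text
t: 3.48
eef_pos: [642.0, 249.0, 32.7]
tcp_rot: [-3.138, 0.001, 1.575]
ft_force: [-1.1, -0.3, 0.2]
opening: 1.001
grip_force: 0.0
```

Request:
step_arm --plan '[{"x": 0,"y": 0,"z": 0,"rx": 0,"ry": 0,"rz": 0},{"x": 0,"y": 0,"z": 0,"rx": 0,"ry": 0,"rz": 0},{"x": 0,"y": 0,"z": 0,"rx": 0,"ry": 0,"rz": 0},{"x": 0,"y": 0,"z": 0,"rx": 0,"ry": 0,"rz": 0},{"x": 0,"y": 0,"z": 0,"rx": 0,"ry": 0,"rz": 0},{"x": 0,"y": 0,"z": 0,"rx": 0,"ry": 0,"rz": 0},{"x": 0,"y": 0,"z": 0,"rx": 0,"ry": 0,"rz": 0},{"x": 0,"y": 0,"z": 0,"rx": 0,"ry": 0,"rz": 0},{"x": 0,"y": 0,"z": 0,"rx": 0,"ry": 0,"rz": 0},{"x": 0,"y": 0,"z": 0,"rx": 0,"ry": 0,"rz": 0}]' --jaw 1

```text
t: 4.32
eef_pos: [643.4, 248.9, 34.8]
tcp_rot: [-3.142, -0.0, 1.575]
ft_force: [-1.6, -0.2, 3.0]
opening: 0.515
grip_force: 30.0
```

Request:
step_arm --plan '[{"x": 0,"y": 0,"z": -0.1,"rx": 0,"ry": 0,"rz": 0},{"x": 0,"y": 0,"z": -0.3,"rx": 0,"ry": 0,"rz": 0},{"x": 0,"y": 0,"z": -0.5,"rx": 0,"ry": 0,"rz": 0},{"x": 0,"y": 0,"z": -0.5,"rx": 0,"ry": 0,"rz": 0},{"x": 0,"y": 0,"z": -0.5,"rx": 0,"ry": 0,"rz": 0},{"x": 0,"y": 0,"z": -0.1,"rx": 0,"ry": 0,"rz": 0},{"x": -0.1,"y": -0.2,"z": 0,"rx": 0,"ry": 0,"rz": 0},{"x": -0.2,"y": -0.4,"z": 0,"rx": 0,"ry": 0,"rz": 0},{"x": -0.3,"y": -0.6,"z": 0,"rx": 0,"ry": 0,"rz": 0},{"x": -0.4,"y": -0.7,"z": 0,"rx": 0,"ry": 0,"rz": 0}]'

```text
t: 5.15
eef_pos: [595.1, 223.5, 84.1]
tcp_rot: [-3.141, 0.0, 1.575]
ft_force: [-0.6, -0.6, -4.8]
opening: 0.52
grip_force: 30.0
```

Request:
step_arm --plan '[{"x": -0.4,"y": -0.8,"z": 0,"rx": 0,"ry": 0,"rz": 0},{"x": -0.4,"y": -0.8,"z": 0,"rx": 0,"ry": 0,"rz": 0},{"x": -0.4,"y": -0.8,"z": 0,"rx": 0,"ry": 0,"rz": 0},{"x": -0.4,"y": -0.8,"z": 0,"rx": 0,"ry": 0,"rz": 0},{"x": -0.4,"y": -0.6,"z": 0,"rx": 0,"ry": 0,"rz": 0},{"x": -0.2,"y": -0.4,"z": 0,"rx": 0,"ry": 0,"rz": 0},{"x": -0.15,"y": -0.2,"z": 0,"rx": 0,"ry": 0,"rz": 0},{"x": 0,"y": 0,"z": 0,"rx": 0,"ry": 0,"rz": 0},{"x": 0,"y": 0,"z": 0,"rx": 0,"ry": 0,"rz": 0},{"x": 0,"y": 0,"z": 0,"rx": 0,"ry": 0,"rz": 0}]'

```text
t: 5.98
eef_pos: [487.0, 164.8, 84.7]
tcp_rot: [3.141, -0.0, 1.575]
ft_force: [0.5, -0.2, -5.7]
opening: 0.516
grip_force: 30.0
```

Run:
```python
from cell import *
from h import *
import pickle
c=read_camera("wrist"); cv2.imwrite("pics/w2.png",c["image"][:,:,::-1]); print(state()["eef_pos"].round(1))
f=192/np.tan(np.radians(c["vfov"]/2))
p=c["R"]@[485,165.1,14]+c["t"];print("expected dish px",p[:2]/p[2]*f+[c["cx"],c["cy"]])
```

```text
[486.9 164.8  84.6]
expected dish px [251.75522358 207.59150241]
```

View pics/w2.png

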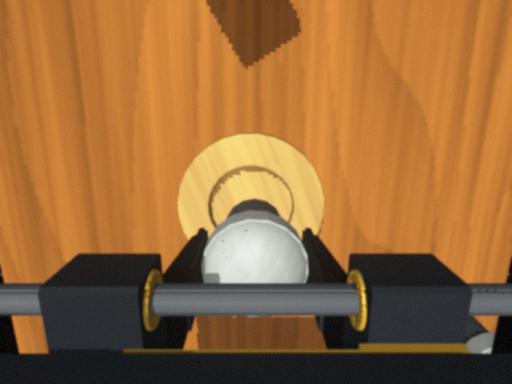

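The held stake is upright over the large dish, which is at about (251,206) as predicted. I lower it gently.

Request:
step_arm --plan '[{"x": 0,"y": -0.08,"z": 0.3,"rx": 0,"ry": 0,"rz": 0},{"x": 0,"y": 0,"z": 0.4,"rx": 0,"ry": 0,"rz": 0},{"x": 0,"y": 0,"z": 0.4,"rx": 0,"ry": 0,"rz": 0},{"x": 0,"y": 0,"z": 0.3,"rx": 0,"ry": 0,"rz": 0},{"x": 0,"y": 0,"z": 0.15,"rx": 0,"ry": 0,"rz": 0},{"x": 0,"y": 0,"z": 0.08,"rx": 0,"ry": 0,"rz": 0},{"x": 0,"y": 0,"z": 0.05,"rx": 0,"ry": 0,"rz": 0},{"x": 0,"y": 0,"z": 0.03,"rx": 0,"ry": 0,"rz": 0},{"x": 0,"y": 0,"z": 0,"rx": 0,"ry": 0,"rz": 0},{"x": 0,"y": 0,"z": 0,"rx": 0,"ry": 0,"rz": 0}]'

```text
t: 6.87
eef_pos: [484.4, 164.6, 42.2]
tcp_rot: [3.141, -0.0, 1.575]
ft_force: [-0.0, 0.2, -5.2]
opening: 0.521
grip_force: 30.0
```

Request:
step_arm --plan '[{"x": 0,"y": 0,"z": 0.02,"rx": 0,"ry": 0,"rz": 0},{"x": 0,"y": 0,"z": 0.02,"rx": 0,"ry": 0,"rz": 0},{"x": 0,"y": 0,"z": 0.02,"rx": 0,"ry": 0,"rz": 0},{"x": 0,"y": 0,"z": 0.02,"rx": 0,"ry": 0,"rz": 0},{"x": 0,"y": 0,"z": 0.01,"rx": 0,"ry": 0,"rz": 0},{"x": 0,"y": 0,"z": 0,"rx": 0,"ry": 0,"rz": 0},{"x": 0,"y": 0,"z": 0,"rx": 0,"ry": 0,"rz": 0},{"x": 0,"y": 0,"z": 0,"rx": 0,"ry": 0,"rz": 0},{"x": 0,"y": 0,"z": 0,"rx": 0,"ry": 0,"rz": 0},{"x": 0,"y": 0,"z": 0,"rx": 0,"ry": 0,"rz": 0}]'

```text
t: 7.7
eef_pos: [484.3, 164.5, 39.8]
tcp_rot: [3.141, -0.0, 1.575]
ft_force: [-1.3, 0.1, -0.4]
opening: 0.52
grip_force: 30.0
```

The force has dropped to zero, so the stake is standing on the floor. I release it and lift.

Request:
step_arm --plan '[{"x": 0,"y": 0,"z": 0,"rx": 0,"ry": 0,"rz": 0},{"x": 0,"y": 0,"z": 0,"rx": 0,"ry": 0,"rz": 0},{"x": 0,"y": 0,"z": 0,"rx": 0,"ry": 0,"rz": 0},{"x": 0,"y": 0,"z": 0,"rx": 0,"ry": 0,"rz": 0},{"x": 0,"y": 0,"z": 0,"rx": 0,"ry": 0,"rz": 0},{"x": 0,"y": 0,"z": 0,"rx": 0,"ry": 0,"rz": 0},{"x": 0,"y": 0,"z": 0,"rx": 0,"ry": 0,"rz": 0},{"x": 0,"y": 0,"z": 0,"rx": 0,"ry": 0,"rz": 0},{"x": 0,"y": 0,"z": 0,"rx": 0,"ry": 0,"rz": 0},{"x": 0,"y": 0,"z": 0,"rx": 0,"ry": 0,"rz": 0}]' --jaw -1

```text
t: 8.53
eef_pos: [484.3, 164.5, 39.6]
tcp_rot: [3.142, -0.0, 1.575]
ft_force: [-0.8, -0.2, 0.1]
opening: 1.003
grip_force: 0.0
```

Request:
step_arm --plan '[{"x": 0,"y": 0,"z": -0.4,"rx": 0,"ry": 0,"rz": 0},{"x": 0,"y": 0,"z": -0.8,"rx": 0,"ry": 0,"rz": 0},{"x": 0,"y": 0,"z": -1,"rx": 0,"ry": 0,"rz": 0},{"x": 0,"y": 0,"z": -1,"rx": 0,"ry": 0,"rz": 0},{"x": 0,"y": 0,"z": -1,"rx": 0,"ry": 0,"rz": 0},{"x": 0,"y": 0,"z": -1,"rx": 0,"ry": 0,"rz": 0},{"x": 0,"y": 0,"z": -1,"rx": 0,"ry": 0,"rz": 0},{"x": 0,"y": 0,"z": 0,"rx": 0,"ry": 0,"rz": 0},{"x": 0,"y": 0,"z": 0,"rx": 0,"ry": 0,"rz": 0},{"x": 0,"y": 0,"z": 0,"rx": 0,"ry": 0,"rz": 0}]'

```text
t: 9.37
eef_pos: [483.8, 164.5, 194.6]
tcp_rot: [-3.141, -0.0, 1.575]
ft_force: [0.1, -0.5, -0.5]
opening: 1.003
grip_force: 0.0
```

```bash
python3 w.py 63 50 90 485 165 pics/w3.png
```

```text
px [256. 187.] circle [483.5 165.   24.3  25.4] mean [483.5 167.3  70.5] zmax 77.4 tcp [483.7 164.4 194.1] yaw [-3.14   0.     1.575] open 1.003
units x(+Y) 0.02  y(+X) -0.01
```

The large stake is placed, with its top at 77 mm and its centre within 2 mm. Next is the medium stake.

Request:
step_arm --plan '[{"x": -0.5,"y": 0.85,"z": 0,"rx": 0,"ry": 0,"rz": 0},{"x": -0.5,"y": 0.85,"z": 0,"rx": 0,"ry": 0,"rz": 0},{"x": -0.5,"y": 0.85,"z": 0,"rx": 0,"ry": 0,"rz": 0},{"x": -0.5,"y": 0.85,"z": 0,"rx": 0,"ry": 0,"rz": 0},{"x": -0.5,"y": 0.85,"z": 0,"rx": 0,"ry": 0,"rz": 0},{"x": -0.5,"y": 0.85,"z": 0,"rx": 0,"ry": 0,"rz": 0},{"x": -0.5,"y": 0.85,"z": 0,"rx": 0,"ry": 0,"rz": 0},{"x": -0.46,"y": 0.83,"z": 0,"rx": 0,"ry": 0,"rz": 0},{"x": 0,"y": 0,"z": 0,"rx": 0,"ry": 0,"rz": 0},{"x": 0,"y": 0,"z": 0,"rx": 0,"ry": 0,"rz": 0}]'

```text
t: 10.25
eef_pos: [654.0, 65.6, 192.7]
tcp_rot: [-3.139, -0.0, 1.574]
ft_force: [-0.9, 0.0, 0.1]
opening: 1.0
grip_force: 0.0
```

```bash
python3 w.py 58 44 90 653 65.4
```

```text
px [254. 187.] circle [652.9  65.6  19.3  20.4] mean [653.   67.7  65.2] zmax 72.5 tcp [653.4  66.2 193.1] yaw [-3.139 -0.     1.574] open 0.998
units x(+Y) -0.02  y(+X) -0.02
```

Request:
step_arm --plan '[{"x": -0.02,"y": -0.02,"z": 0.5,"rx": 0,"ry": 0,"rz": 0},{"x": 0,"y": 0,"z": 1,"rx": 0,"ry": 0,"rz": 0},{"x": 0,"y": 0,"z": 1,"rx": 0,"ry": 0,"rz": 0},{"x": 0,"y": 0,"z": 1,"rx": 0,"ry": 0,"rz": 0},{"x": 0,"y": 0,"z": 1,"rx": 0,"ry": 0,"rz": 0},{"x": 0,"y": 0,"z": 1,"rx": 0,"ry": 0,"rz": 0},{"x": 0,"y": 0,"z": 0.6,"rx": 0,"ry": 0,"rz": 0},{"x": 0,"y": 0,"z": 0.26,"rx": 0,"ry": 0,"rz": 0},{"x": 0,"y": 0,"z": 0,"rx": 0,"ry": 0,"rz": 0},{"x": 0,"y": 0,"z": 0,"rx": 0,"ry": 0,"rz": 0}]'

```text
t: 11.13
eef_pos: [653.5, 66.1, 36.2]
tcp_rot: [3.141, -0.0, 1.575]
ft_force: [-0.3, -0.1, -0.1]
opening: 1.002
grip_force: 0.0
```

Request:
step_arm --plan '[{"x": 0,"y": 0,"z": 0,"rx": 0,"ry": 0,"rz": 0},{"x": 0,"y": 0,"z": 0,"rx": 0,"ry": 0,"rz": 0},{"x": 0,"y": 0,"z": 0,"rx": 0,"ry": 0,"rz": 0},{"x": 0,"y": 0,"z": 0,"rx": 0,"ry": 0,"rz": 0},{"x": 0,"y": 0,"z": 0,"rx": 0,"ry": 0,"rz": 0},{"x": 0,"y": 0,"z": 0,"rx": 0,"ry": 0,"rz": 0},{"x": 0,"y": 0,"z": 0,"rx": 0,"ry": 0,"rz": 0},{"x": 0,"y": 0,"z": 0,"rx": 0,"ry": 0,"rz": 0},{"x": 0,"y": 0,"z": 0,"rx": 0,"ry": 0,"rz": 0},{"x": 0,"y": 0,"z": 0,"rx": 0,"ry": 0,"rz": 0}]' --jaw 1

```text
t: 11.97
eef_pos: [653.6, 65.7, 35.6]
tcp_rot: [-3.141, -0.0, 1.575]
ft_force: [-0.6, -0.0, 0.1]
opening: 0.412
grip_force: 30.0
```

Request:
step_arm --plan '[{"x": 0,"y": 0,"z": -0.1,"rx": 0,"ry": 0,"rz": 0},{"x": 0,"y": 0,"z": -0.3,"rx": 0,"ry": 0,"rz": 0},{"x": 0,"y": 0,"z": -0.5,"rx": 0,"ry": 0,"rz": 0},{"x": 0,"y": 0,"z": -0.5,"rx": 0,"ry": 0,"rz": 0},{"x": 0,"y": 0,"z": -0.5,"rx": 0,"ry": 0,"rz": 0},{"x": 0,"y": 0,"z": -0.1,"rx": 0,"ry": 0,"rz": 0},{"x": -0.1,"y": -0.2,"z": 0,"rx": 0,"ry": 0,"rz": 0},{"x": -0.2,"y": -0.4,"z": 0,"rx": 0,"ry": 0,"rz": 0},{"x": -0.25,"y": -0.6,"z": 0,"rx": 0,"ry": 0,"rz": 0},{"x": -0.3,"y": -0.8,"z": 0,"rx": 0,"ry": 0,"rz": 0}]'

```text
t: 12.8
eef_pos: [603.1, 44.1, 85.2]
tcp_rot: [-3.142, -0.0, 1.575]
ft_force: [-0.1, -0.2, -3.1]
opening: 0.413
grip_force: 30.0
```

Request:
step_arm --plan '[{"x": -0.32,"y": -0.8,"z": 0,"rx": 0,"ry": 0,"rz": 0},{"x": -0.32,"y": -0.8,"z": 0,"rx": 0,"ry": 0,"rz": 0},{"x": -0.32,"y": -0.8,"z": 0,"rx": 0,"ry": 0,"rz": 0},{"x": -0.32,"y": -0.8,"z": 0,"rx": 0,"ry": 0,"rz": 0},{"x": -0.32,"y": -0.8,"z": 0,"rx": 0,"ry": 0,"rz": 0},{"x": -0.3,"y": -0.7,"z": 0,"rx": 0,"ry": 0,"rz": 0},{"x": -0.2,"y": -0.5,"z": 0,"rx": 0,"ry": 0,"rz": 0},{"x": -0.12,"y": -0.39,"z": 0,"rx": 0,"ry": 0,"rz": 0},{"x": 0,"y": 0,"z": 0,"rx": 0,"ry": 0,"rz": 0},{"x": 0,"y": 0,"z": 0,"rx": 0,"ry": 0,"rz": 0}]'

```text
t: 13.63
eef_pos: [464.4, -11.9, 85.8]
tcp_rot: [3.141, -0.0, 1.574]
ft_force: [0.6, -0.3, -3.5]
opening: 0.41
grip_force: 30.0
```

Run:
```python
from cell import *
from h import *
c=read_camera("wrist"); cv2.imwrite("pics/w4.png",c["image"][:,:,::-1]); print(state()["eef_pos"].round(1))
f=192/np.tan(np.radians(c["vfov"]/2))
p=c["R"]@[463.9,-11.1,14]+c["t"];print("expected dish px",p[:2]/p[2]*f+[c["cx"],c["cy"]],"r",42*f/p[2])
```

```text
[464.9 -11.8  85.7]
expected dish px [253.8477326 206.4894439] r 57.627416093622934
```

View pics/w4.png

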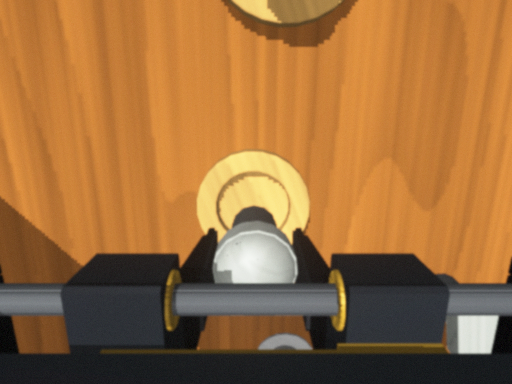

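The medium stake is over the medium dish at (253,206), as expected. I lower it.

Request:
step_arm --plan '[{"x": 0,"y": 0,"z": 0.3,"rx": 0,"ry": 0,"rz": 0},{"x": 0,"y": 0,"z": 0.4,"rx": 0,"ry": 0,"rz": 0},{"x": 0,"y": 0,"z": 0.4,"rx": 0,"ry": 0,"rz": 0},{"x": 0,"y": 0,"z": 0.3,"rx": 0,"ry": 0,"rz": 0},{"x": 0,"y": 0,"z": 0.15,"rx": 0,"ry": 0,"rz": 0},{"x": 0,"y": 0,"z": 0.08,"rx": 0,"ry": 0,"rz": 0},{"x": 0,"y": 0,"z": 0.05,"rx": 0,"ry": 0,"rz": 0},{"x": 0,"y": 0,"z": 0.03,"rx": 0,"ry": 0,"rz": 0},{"x": 0,"y": 0,"z": 0,"rx": 0,"ry": 0,"rz": 0},{"x": 0,"y": 0,"z": 0,"rx": 0,"ry": 0,"rz": 0}]'

```text
t: 14.52
eef_pos: [464.3, -11.8, 43.1]
tcp_rot: [3.141, 0.0, 1.575]
ft_force: [0.2, 0.0, -3.9]
opening: 0.414
grip_force: 30.0
```

Request:
step_arm --plan '[{"x": 0,"y": 0,"z": 0.02,"rx": 0,"ry": 0,"rz": 0},{"x": 0,"y": 0,"z": 0.02,"rx": 0,"ry": 0,"rz": 0},{"x": 0,"y": 0,"z": 0.02,"rx": 0,"ry": 0,"rz": 0},{"x": 0,"y": 0,"z": 0.02,"rx": 0,"ry": 0,"rz": 0},{"x": 0,"y": 0,"z": 0.01,"rx": 0,"ry": 0,"rz": 0},{"x": 0,"y": 0,"z": 0,"rx": 0,"ry": 0,"rz": 0},{"x": 0,"y": 0,"z": 0,"rx": 0,"ry": 0,"rz": 0},{"x": 0,"y": 0,"z": 0,"rx": 0,"ry": 0,"rz": 0},{"x": 0,"y": 0,"z": 0,"rx": 0,"ry": 0,"rz": 0},{"x": 0,"y": 0,"z": 0,"rx": 0,"ry": 0,"rz": 0}]'

```text
t: 15.35
eef_pos: [464.2, -11.8, 40.6]
tcp_rot: [3.142, -0.0, 1.575]
ft_force: [-0.2, 0.4, -3.2]
opening: 0.412
grip_force: 30.0
```

Not fully down yet, so I go a little further.

Request:
step_arm --plan '[{"x": 0,"y": 0,"z": 0.01,"rx": 0,"ry": 0,"rz": 0},{"x": 0,"y": 0,"z": 0.01,"rx": 0,"ry": 0,"rz": 0},{"x": 0,"y": 0,"z": 0.01,"rx": 0,"ry": 0,"rz": 0},{"x": 0,"y": 0,"z": 0,"rx": 0,"ry": 0,"rz": 0},{"x": 0,"y": 0,"z": 0,"rx": 0,"ry": 0,"rz": 0},{"x": 0,"y": 0,"z": 0,"rx": 0,"ry": 0,"rz": 0},{"x": 0,"y": 0,"z": 0,"rx": 0,"ry": 0,"rz": 0},{"x": 0,"y": 0,"z": 0,"rx": 0,"ry": 0,"rz": 0},{"x": 0,"y": 0,"z": 0,"rx": 0,"ry": 0,"rz": 0},{"x": 0,"y": 0,"z": 0,"rx": 0,"ry": 0,"rz": 0}]'

```text
t: 16.18
eef_pos: [464.2, -11.8, 40.5]
tcp_rot: [3.141, 0.0, 1.575]
ft_force: [-1.9, 0.7, 8.2]
opening: 0.415
grip_force: 30.0
```

It is in contact now (+8 N), so I release and lift.

Request:
step_arm --plan '[{"x": 0,"y": 0,"z": 0,"rx": 0,"ry": 0,"rz": 0},{"x": 0,"y": 0,"z": 0,"rx": 0,"ry": 0,"rz": 0},{"x": 0,"y": 0,"z": 0,"rx": 0,"ry": 0,"rz": 0},{"x": 0,"y": 0,"z": 0,"rx": 0,"ry": 0,"rz": 0},{"x": 0,"y": 0,"z": 0,"rx": 0,"ry": 0,"rz": 0},{"x": 0,"y": 0,"z": 0,"rx": 0,"ry": 0,"rz": 0},{"x": 0,"y": 0,"z": 0,"rx": 0,"ry": 0,"rz": 0},{"x": 0,"y": 0,"z": 0,"rx": 0,"ry": 0,"rz": 0},{"x": 0,"y": 0,"z": 0,"rx": 0,"ry": 0,"rz": 0},{"x": 0,"y": 0,"z": 0,"rx": 0,"ry": 0,"rz": 0}]' --jaw -1

```text
t: 17.02
eef_pos: [464.2, -11.8, 39.9]
tcp_rot: [3.142, -0.0, 1.575]
ft_force: [-0.8, -1.2, 0.2]
opening: 0.99
grip_force: 0.0
```

Request:
step_arm --plan '[{"x": 0,"y": 0,"z": -0.4,"rx": 0,"ry": 0,"rz": 0},{"x": 0,"y": 0,"z": -0.8,"rx": 0,"ry": 0,"rz": 0},{"x": 0,"y": 0,"z": -1,"rx": 0,"ry": 0,"rz": 0},{"x": 0,"y": 0,"z": -1,"rx": 0,"ry": 0,"rz": 0},{"x": 0,"y": 0,"z": -1,"rx": 0,"ry": 0,"rz": 0},{"x": 0,"y": 0,"z": -1,"rx": 0,"ry": 0,"rz": 0},{"x": 0,"y": 0,"z": -1,"rx": 0,"ry": 0,"rz": 0},{"x": 0,"y": 0,"z": 0,"rx": 0,"ry": 0,"rz": 0},{"x": 0,"y": 0,"z": 0,"rx": 0,"ry": 0,"rz": 0},{"x": 0,"y": 0,"z": 0,"rx": 0,"ry": 0,"rz": 0}]'

```text
t: 17.85
eef_pos: [463.8, -11.8, 194.4]
tcp_rot: [-3.141, -0.0, 1.575]
ft_force: [-0.4, -0.6, -0.4]
opening: 1.003
grip_force: 0.0
```

```bash
python3 w.py 63 50 90 464 -11.5
```

```text
px [255. 188.] circle [463.6 -12.   19.3  20.5] mean [463.6  -9.9  70.2] zmax 76.8 tcp [463.7 -11.7 194. ] yaw [-3.14  -0.     1.575] open 0.998
units x(+Y) -0.01  y(+X) -0.01
```

Request:
step_arm --plan '[{"x": -0.5,"y": 0.1,"z": 0,"rx": 0,"ry": 0,"rz": 0},{"x": -0.7,"y": 0.1,"z": 0,"rx": 0,"ry": 0,"rz": 0},{"x": -0.8,"y": 0.2,"z": 0,"rx": 0,"ry": 0,"rz": 0},{"x": -0.8,"y": 0.2,"z": 0,"rx": 0,"ry": 0,"rz": 0},{"x": -0.8,"y": 0.2,"z": 0,"rx": 0,"ry": 0,"rz": 0},{"x": -0.8,"y": 0.2,"z": 0,"rx": 0,"ry": 0,"rz": 0},{"x": -0.7,"y": 0.1,"z": 0,"rx": 0,"ry": 0,"rz": 0},{"x": -0.5,"y": 0,"z": 0,"rx": 0,"ry": 0,"rz": 0},{"x": 0,"y": 0,"z": 0,"rx": 0,"ry": 0,"rz": 0},{"x": 0,"y": 0,"z": 0,"rx": 0,"ry": 0,"rz": 0}]'

```text
t: 18.73
eef_pos: [491.8, -151.7, 194.1]
tcp_rot: [-3.14, -0.001, 1.574]
ft_force: [0.2, -0.2, 0.5]
opening: 0.998
grip_force: 0.0
```

```bash
python3 w.py 62 50 90 491 -152 pics/w5.png
```

```text
px [254. 188.] circle [ 490.6 -152.8   14.4   15.6] mean [ 490.7 -150.9   68.7] zmax 76.6 tcp [ 491.8 -151.2  194.3] yaw [-3.140e+00 -1.000e-03  1.574e+00] open 0.997
units x(+Y) -0.06  y(+X) -0.05
```

View pics/w5.png

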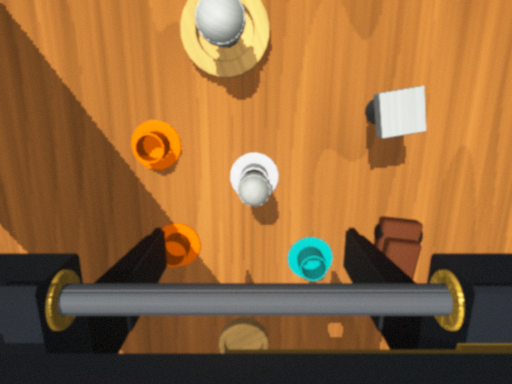

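The wrist view shows the small dome in the silver holder at (254,188). The orange cups at (155,145) and (180,245) and the turquoise cup at (310,260) are clear of the fingers. I descend onto it.

Request:
step_arm --plan '[{"x": -0.05,"y": -0.05,"z": 0.4,"rx": 0,"ry": 0,"rz": 0},{"x": 0,"y": 0,"z": 0.9,"rx": 0,"ry": 0,"rz": 0},{"x": 0,"y": 0,"z": 1,"rx": 0,"ry": 0,"rz": 0},{"x": 0,"y": 0,"z": 1,"rx": 0,"ry": 0,"rz": 0},{"x": 0,"y": 0,"z": 1,"rx": 0,"ry": 0,"rz": 0},{"x": 0,"y": 0,"z": 0.9,"rx": 0,"ry": 0,"rz": 0},{"x": 0,"y": 0,"z": 0.6,"rx": 0,"ry": 0,"rz": 0},{"x": 0,"y": 0,"z": 0.35,"rx": 0,"ry": 0,"rz": 0},{"x": 0,"y": 0,"z": 0.1,"rx": 0,"ry": 0,"rz": 0},{"x": 0,"y": 0,"z": 0,"rx": 0,"ry": 0,"rz": 0}]'

```text
t: 19.62
eef_pos: [491.0, -152.4, 38.5]
tcp_rot: [-3.141, -0.0, 1.575]
ft_force: [-0.2, -0.0, 0.3]
opening: 1.003
grip_force: 0.0
```

Request:
step_arm --plan '[{"x": 0,"y": 0,"z": 0,"rx": 0,"ry": 0,"rz": 0},{"x": 0,"y": 0,"z": 0,"rx": 0,"ry": 0,"rz": 0},{"x": 0,"y": 0,"z": 0,"rx": 0,"ry": 0,"rz": 0},{"x": 0,"y": 0,"z": 0,"rx": 0,"ry": 0,"rz": 0},{"x": 0,"y": 0,"z": 0,"rx": 0,"ry": 0,"rz": 0},{"x": 0,"y": 0,"z": 0,"rx": 0,"ry": 0,"rz": 0},{"x": 0,"y": 0,"z": 0,"rx": 0,"ry": 0,"rz": 0},{"x": 0,"y": 0,"z": 0,"rx": 0,"ry": 0,"rz": 0},{"x": 0,"y": 0,"z": 0,"rx": 0,"ry": 0,"rz": 0},{"x": 0,"y": 0,"z": 0,"rx": 0,"ry": 0,"rz": 0}]' --jaw 1

```text
t: 20.45
eef_pos: [491.0, -152.9, 38.6]
tcp_rot: [-3.142, -0.0, 1.575]
ft_force: [0.1, -0.1, 0.1]
opening: 0.356
grip_force: 0.0
```

Request:
step_arm --plan '[{"x": 0,"y": 0,"z": -0.05,"rx": 0,"ry": 0,"rz": 0},{"x": 0,"y": 0,"z": -0.1,"rx": 0,"ry": 0,"rz": 0},{"x": 0,"y": 0,"z": -0.15,"rx": 0,"ry": 0,"rz": 0},{"x": 0,"y": 0,"z": -0.15,"rx": 0,"ry": 0,"rz": 0},{"x": 0,"y": 0,"z": -0.15,"rx": 0,"ry": 0,"rz": 0},{"x": 0,"y": 0,"z": -0.2,"rx": 0,"ry": 0,"rz": 0},{"x": 0,"y": 0,"z": -0.2,"rx": 0,"ry": 0,"rz": 0},{"x": 0,"y": 0,"z": -0.2,"rx": 0,"ry": 0,"rz": 0},{"x": 0,"y": 0,"z": -0.2,"rx": 0,"ry": 0,"rz": 0},{"x": 0,"y": 0,"z": -0.2,"rx": 0,"ry": 0,"rz": 0}]'

```text
t: 21.28
eef_pos: [491.0, -152.9, 79.2]
tcp_rot: [3.141, 0.0, 1.575]
ft_force: [1.1, 0.9, -2.0]
opening: 0.308
grip_force: 30.0
```

Request:
step_arm --plan '[{"x": 0,"y": 0,"z": -0.25,"rx": 0,"ry": 0,"rz": 0},{"x": 0,"y": 0,"z": -0.3,"rx": 0,"ry": 0,"rz": 0},{"x": 0,"y": 0,"z": -0.3,"rx": 0,"ry": 0,"rz": 0},{"x": 0,"y": 0,"z": -0.3,"rx": 0,"ry": 0,"rz": 0},{"x": 0,"y": 0,"z": -0.2,"rx": 0,"ry": 0,"rz": 0},{"x": 0,"y": 0,"z": 0,"rx": 0,"ry": 0,"rz": 0},{"x": 0,"y": 0,"z": 0,"rx": 0,"ry": 0,"rz": 0},{"x": 0,"y": 0,"z": 0,"rx": 0,"ry": 0,"rz": 0},{"x": 0,"y": 0,"z": 0,"rx": 0,"ry": 0,"rz": 0},{"x": 0,"y": 0,"z": 0,"rx": 0,"ry": 0,"rz": 0}]'

```text
t: 22.12
eef_pos: [490.9, -152.9, 112.0]
tcp_rot: [-3.141, -0.0, 1.575]
ft_force: [0.3, -0.1, -2.3]
opening: 0.307
grip_force: 30.0
```

Run:
```python
from cell import *
import cv2
c=read_camera("side");cv2.imwrite("pics/s6.png",cv2.resize(c["image"][100:350,180:430,::-1],(600,600),interpolation=3))
```

```text
(no output)
```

View pics/s6.png

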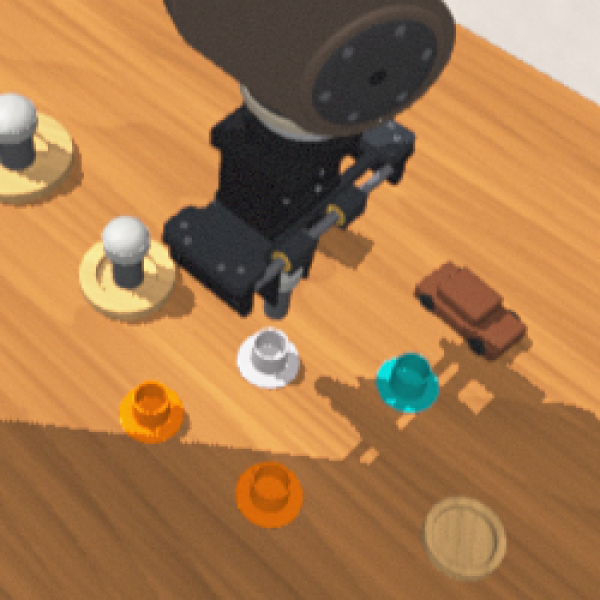

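The silver holder stands empty at (268,355), and the stake hangs from the gripper at (278,295). The first two stakes stand in their dishes. I carry it to the small dish.

Request:
step_arm --plan '[{"x": -0.2,"y": 0,"z": 0,"rx": 0,"ry": 0,"rz": 0},{"x": -0.4,"y": 0,"z": 0,"rx": 0,"ry": 0,"rz": 0},{"x": -0.6,"y": 0,"z": 0,"rx": 0,"ry": 0,"rz": 0},{"x": -0.8,"y": -0.05,"z": 0,"rx": 0,"ry": 0,"rz": 0},{"x": -0.9,"y": -0.05,"z": 0,"rx": 0,"ry": 0,"rz": 0},{"x": -0.9,"y": -0.05,"z": 0,"rx": 0,"ry": 0,"rz": 0},{"x": -0.9,"y": -0.05,"z": 0,"rx": 0,"ry": 0,"rz": 0},{"x": -0.9,"y": -0.05,"z": 0,"rx": 0,"ry": 0,"rz": 0},{"x": -0.8,"y": -0.05,"z": 0,"rx": 0,"ry": 0,"rz": 0},{"x": -0.6,"y": -0.05,"z": 0,"rx": 0,"ry": 0,"rz": 0}]'

```text
t: 23.0
eef_pos: [482.6, -330.5, 112.2]
tcp_rot: [3.141, 0.0, 1.574]
ft_force: [0.3, -0.2, -1.7]
opening: 0.308
grip_force: 30.0
```

Request:
step_arm --plan '[{"x": -0.5,"y": -0.05,"z": 0,"rx": 0,"ry": 0,"rz": 0},{"x": -0.35,"y": -0.05,"z": 0,"rx": 0,"ry": 0,"rz": 0},{"x": -0.2,"y": -0.02,"z": 0,"rx": 0,"ry": 0,"rz": 0},{"x": 0,"y": 0,"z": 0.3,"rx": 0,"ry": 0,"rz": 0},{"x": 0,"y": 0,"z": 0.4,"rx": 0,"ry": 0,"rz": 0},{"x": 0,"y": 0,"z": 0.3,"rx": 0,"ry": 0,"rz": 0},{"x": 0,"y": 0,"z": 0,"rx": 0,"ry": 0,"rz": 0},{"x": 0,"y": 0,"z": 0,"rx": 0,"ry": 0,"rz": 0},{"x": 0,"y": 0,"z": 0,"rx": 0,"ry": 0,"rz": 0},{"x": 0,"y": 0,"z": 0,"rx": 0,"ry": 0,"rz": 0}]'

```text
t: 23.83
eef_pos: [480.3, -354.1, 87.6]
tcp_rot: [3.141, 0.0, 1.575]
ft_force: [0.6, 0.0, -0.9]
opening: 0.305
grip_force: 30.0
```

Run:
```python
from cell import *
from h import *
c=read_camera("wrist"); cv2.imwrite("pics/w7.png",c["image"][:,:,::-1]); print(state()["eef_pos"].round(1))
f=192/np.tan(np.radians(c["vfov"]/2))
p=c["R"]@[479.1,-354.1,14]+c["t"];print("expected dish px",p[:2]/p[2]*f+[c["cx"],c["cy"]],"r",30*f/p[2])
```

```text
[ 480.3 -354.2   87.7]
expected dish px [252.92074907 206.74554581] r 40.838746364824836
```

View pics/w7.png

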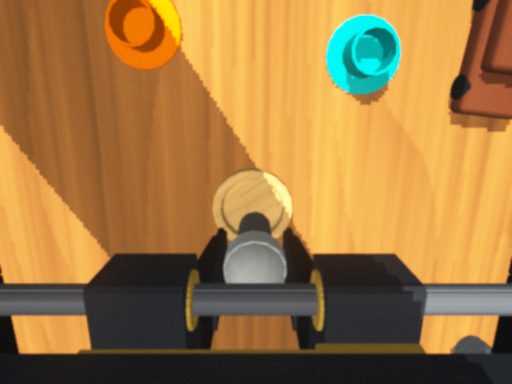

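The dish is at (252,207), directly under the stake. I lower it.

Request:
step_arm --plan '[{"x": 0,"y": -0.04,"z": 0.3,"rx": 0,"ry": 0,"rz": 0},{"x": 0,"y": 0,"z": 0.4,"rx": 0,"ry": 0,"rz": 0},{"x": 0,"y": 0,"z": 0.4,"rx": 0,"ry": 0,"rz": 0},{"x": 0,"y": 0,"z": 0.3,"rx": 0,"ry": 0,"rz": 0},{"x": 0,"y": 0,"z": 0.15,"rx": 0,"ry": 0,"rz": 0},{"x": 0,"y": 0,"z": 0.1,"rx": 0,"ry": 0,"rz": 0},{"x": 0,"y": 0,"z": 0.05,"rx": 0,"ry": 0,"rz": 0},{"x": 0,"y": 0,"z": 0.02,"rx": 0,"ry": 0,"rz": 0},{"x": 0,"y": 0,"z": 0,"rx": 0,"ry": 0,"rz": 0},{"x": 0,"y": 0,"z": 0,"rx": 0,"ry": 0,"rz": 0}]'

```text
t: 24.72
eef_pos: [479.2, -354.3, 44.6]
tcp_rot: [3.141, 0.0, 1.575]
ft_force: [-0.1, 0.2, -1.5]
opening: 0.306
grip_force: 30.0
```

Request:
step_arm --plan '[{"x": 0,"y": 0,"z": 0.02,"rx": 0,"ry": 0,"rz": 0},{"x": 0,"y": 0,"z": 0.02,"rx": 0,"ry": 0,"rz": 0},{"x": 0,"y": 0,"z": 0.02,"rx": 0,"ry": 0,"rz": 0},{"x": 0,"y": 0,"z": 0,"rx": 0,"ry": 0,"rz": 0},{"x": 0,"y": 0,"z": 0,"rx": 0,"ry": 0,"rz": 0},{"x": 0,"y": 0,"z": 0,"rx": 0,"ry": 0,"rz": 0},{"x": 0,"y": 0,"z": 0,"rx": 0,"ry": 0,"rz": 0},{"x": 0,"y": 0,"z": 0,"rx": 0,"ry": 0,"rz": 0},{"x": 0,"y": 0,"z": 0,"rx": 0,"ry": 0,"rz": 0},{"x": 0,"y": 0,"z": 0,"rx": 0,"ry": 0,"rz": 0}]'

```text
t: 25.55
eef_pos: [479.1, -354.2, 42.9]
tcp_rot: [3.142, -0.0, 1.575]
ft_force: [0.2, 0.4, -2.4]
opening: 0.307
grip_force: 30.0
```

Request:
step_arm --plan '[{"x": 0,"y": 0,"z": 0.02,"rx": 0,"ry": 0,"rz": 0},{"x": 0,"y": 0,"z": 0.02,"rx": 0,"ry": 0,"rz": 0},{"x": 0,"y": 0,"z": 0.01,"rx": 0,"ry": 0,"rz": 0},{"x": 0,"y": 0,"z": 0,"rx": 0,"ry": 0,"rz": 0},{"x": 0,"y": 0,"z": 0,"rx": 0,"ry": 0,"rz": 0},{"x": 0,"y": 0,"z": 0,"rx": 0,"ry": 0,"rz": 0},{"x": 0,"y": 0,"z": 0,"rx": 0,"ry": 0,"rz": 0},{"x": 0,"y": 0,"z": 0,"rx": 0,"ry": 0,"rz": 0},{"x": 0,"y": 0,"z": 0,"rx": 0,"ry": 0,"rz": 0},{"x": 0,"y": 0,"z": 0,"rx": 0,"ry": 0,"rz": 0}]'

```text
t: 26.38
eef_pos: [479.1, -354.2, 41.6]
tcp_rot: [3.142, -0.0, 1.575]
ft_force: [0.3, 0.2, -2.8]
opening: 0.31
grip_force: 30.0
```

Request:
step_arm --plan '[{"x": 0,"y": 0,"z": 0.02,"rx": 0,"ry": 0,"rz": 0},{"x": 0,"y": 0,"z": 0.02,"rx": 0,"ry": 0,"rz": 0},{"x": 0,"y": 0,"z": 0,"rx": 0,"ry": 0,"rz": 0},{"x": 0,"y": 0,"z": 0,"rx": 0,"ry": 0,"rz": 0},{"x": 0,"y": 0,"z": 0,"rx": 0,"ry": 0,"rz": 0},{"x": 0,"y": 0,"z": 0,"rx": 0,"ry": 0,"rz": 0},{"x": 0,"y": 0,"z": 0,"rx": 0,"ry": 0,"rz": 0},{"x": 0,"y": 0,"z": 0,"rx": 0,"ry": 0,"rz": 0},{"x": 0,"y": 0,"z": 0,"rx": 0,"ry": 0,"rz": 0},{"x": 0,"y": 0,"z": 0,"rx": 0,"ry": 0,"rz": 0}]'

```text
t: 27.22
eef_pos: [479.1, -354.2, 40.6]
tcp_rot: [3.142, -0.0, 1.575]
ft_force: [-0.1, 0.9, -1.8]
opening: 0.308
grip_force: 30.0
```

Request:
step_arm --plan '[{"x": 0,"y": 0,"z": 0.02,"rx": 0,"ry": 0,"rz": 0},{"x": 0,"y": 0,"z": 0.01,"rx": 0,"ry": 0,"rz": 0},{"x": 0,"y": 0,"z": 0,"rx": 0,"ry": 0,"rz": 0},{"x": 0,"y": 0,"z": 0,"rx": 0,"ry": 0,"rz": 0},{"x": 0,"y": 0,"z": 0,"rx": 0,"ry": 0,"rz": 0},{"x": 0,"y": 0,"z": 0,"rx": 0,"ry": 0,"rz": 0},{"x": 0,"y": 0,"z": 0,"rx": 0,"ry": 0,"rz": 0},{"x": 0,"y": 0,"z": 0,"rx": 0,"ry": 0,"rz": 0},{"x": 0,"y": 0,"z": 0,"rx": 0,"ry": 0,"rz": 0},{"x": 0,"y": 0,"z": 0,"rx": 0,"ry": 0,"rz": 0}]'

```text
t: 28.05
eef_pos: [479.2, -354.3, 40.1]
tcp_rot: [3.141, 0.0, 1.575]
ft_force: [-1.4, -0.3, 3.7]
opening: 0.307
grip_force: 30.0
```

In contact, so I release and lift.

Request:
step_arm --plan '[{"x": 0,"y": 0,"z": 0,"rx": 0,"ry": 0,"rz": 0},{"x": 0,"y": 0,"z": 0,"rx": 0,"ry": 0,"rz": 0},{"x": 0,"y": 0,"z": 0,"rx": 0,"ry": 0,"rz": 0},{"x": 0,"y": 0,"z": 0,"rx": 0,"ry": 0,"rz": 0},{"x": 0,"y": 0,"z": 0,"rx": 0,"ry": 0,"rz": 0},{"x": 0,"y": 0,"z": 0,"rx": 0,"ry": 0,"rz": 0},{"x": 0,"y": 0,"z": 0,"rx": 0,"ry": 0,"rz": 0},{"x": 0,"y": 0,"z": 0,"rx": 0,"ry": 0,"rz": 0},{"x": 0,"y": 0,"z": 0,"rx": 0,"ry": 0,"rz": 0},{"x": 0,"y": 0,"z": 0,"rx": 0,"ry": 0,"rz": 0}]' --jaw -1

```text
t: 28.88
eef_pos: [479.1, -354.3, 39.9]
tcp_rot: [3.142, -0.0, 1.575]
ft_force: [0.3, 0.6, -0.3]
opening: 0.953
grip_force: 0.0
```

Request:
step_arm --plan '[{"x": 0,"y": 0,"z": -0.4,"rx": 0,"ry": 0,"rz": 0},{"x": 0,"y": 0,"z": -0.8,"rx": 0,"ry": 0,"rz": 0},{"x": 0,"y": 0,"z": -1,"rx": 0,"ry": 0,"rz": 0},{"x": 0,"y": 0,"z": -1,"rx": 0,"ry": 0,"rz": 0},{"x": 0,"y": 0,"z": -1,"rx": 0,"ry": 0,"rz": 0},{"x": 0,"y": 0,"z": -1,"rx": 0,"ry": 0,"rz": 0},{"x": 0,"y": 0,"z": -1,"rx": 0,"ry": 0,"rz": 0},{"x": 0,"y": 0,"z": 0,"rx": 0,"ry": 0,"rz": 0},{"x": 0,"y": 0,"z": 0,"rx": 0,"ry": 0,"rz": 0},{"x": 0,"y": 0,"z": 0,"rx": 0,"ry": 0,"rz": 0}]'

```text
t: 29.72
eef_pos: [478.8, -354.0, 194.8]
tcp_rot: [-3.141, -0.0, 1.575]
ft_force: [0.6, -0.2, -0.9]
opening: 1.002
grip_force: 0.0
```

```bash
python3 w.py 63 50 90 479 -354
python3 - <<'E'
from cell import *
import cv2
c=read_camera("side");cv2.imwrite("pics/s8.png",cv2.resize(c["image"][:,:,::-1],(768,576)))
E
```

```text
px [255. 188.] circle [ 478.8 -354.2   14.4   15.6] mean [ 478.8 -352.3   69.7] zmax 76.7 tcp [ 478.7 -353.9  194.2] yaw [-3.141e+00 -1.000e-03  1.575e+00] open 1.001
units x(+Y) -0.01  y(+X) 0.00
```

View pics/s8.png

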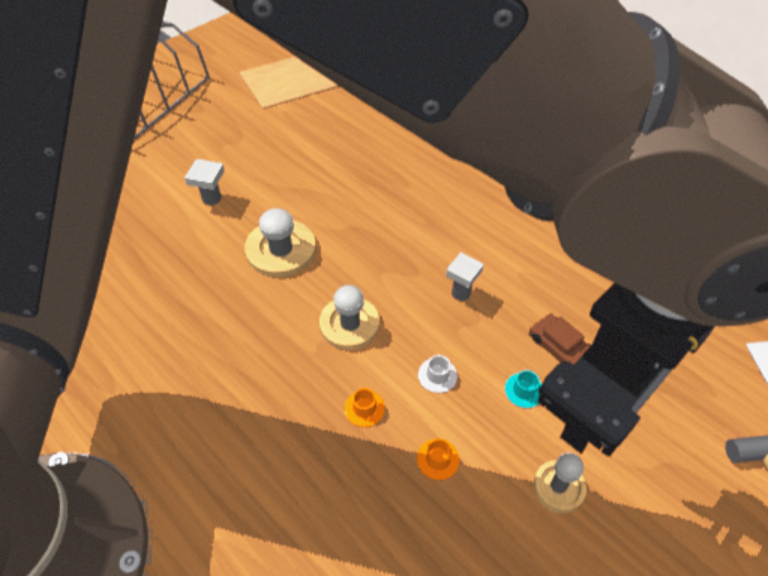

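All three stakes stand in their dishes at (277,230), (349,305) and (566,475). The holder stands at (438,373), and the squares and the car have not moved.

```bash
python3 -c "
from cell import *
print(job_done())"
```

```text
the job is handed in; nothing more can be done
None
```

The job is handed in: all three domed stakes stand upright in their matching dishes, set down in order from large to small, with the holder still standing and the square stakes and car where they were.

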